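# Loosen the locking collar of the ring post by two turns

### The job

Loosen the knurled locking collar under the wooden cone that carries the ring: roll a fingertip round its rim anticlockwise (seen from above) for two full turns, so that the black line on the collar comes round to the white line on the base for the second time, and stop there, lines roughly facing each other. Do not grip or lift anything, leave the collar of the other post, the one with the steel block, tight, and leave the loose things on the bench where they are. Finish with the hand clear of everything.

Things in the scene. Friction and masses are not known exactly. Their poses are not given: they have to be found in the camera images.
- ring_post: Fixed work post, any yaw: round base 132 mm across, 16 mm thick; steel screw stem 48 mm across up to 54 mm, the collar round it; on top a wooden cone (23 mm across) with a brass ring, tip 72 mm above the bench. Origin: centre of the base's underside; z up along the collar's axis; x points to the white line on top of the base (50 to 64 mm from the axis).
- collar_center (a point): On the axis of the ring post's aluminium collar, half-way up it. Collar: 98 mm across over its ribs, 22 mm high; rim of 30 upright round ribs, 3 mm high, 9.6 mm apart. Tight, it spans 16 to 38 mm above the bench; it climbs 4 mm per turn when loosened. About 1 N along the rim turns it; it stays where left.
- collar_mark (a point): Black line on top of the ring post's collar (18 mm long, radial): the point lies on the line 44 mm from the axis, at the collar's top. When the collar is tight (at the start) it faces the white line on the base.
- collar (a joint): Turning angle of the ring post's collar in rad: 0 tight (as at the start), growing anticlockwise seen from above (loosening), counted on over full turns: 6.28 is one turn, 12.57 two turns; its end stop is at 25.2.
- block_post: The other work post, same base, stem and collar sizes, but its top is a square steel block 34 mm wide, its top 72 mm above the bench. To be left alone. Origin at the centre of the base's underside.
- spare_collar (a joint): Turning angle of the block post's collar in rad, 0 tight; to be left at 0.
- tin: Loose bystander: round aluminium tin, 62 mm across, 38 mm high; origin at the centre of its underside.
- block_wax: Loose bystander: reddish bar of polishing compound, 75 x 38 x 28 mm (x, y, z); origin at the centre of its underside.
- brush: Loose bystander: wooden bench brush lying bristles down, 150 x 26 x 30 mm (x, y, z); origin under its centre.
- driver: Loose bystander: screwdriver lying on the bench, 180 mm long along its x axis, under 40 mm high.

How it is judged:
On the way, in this order (a step that is already met when the one before it is completed fails the run):
1. the ring post's collar has been loosened by one full turn (value of joint collar above 6 rad).
2. it has been loosened by two full turns (value of joint collar between 11.97 and 13.17 rad), for 0.2 s.
At the end, for the whole second after the job is handed in: The ring post's collar stands at rest two full turns (12.57 rad) from tight, within 0.6 rad (34 degrees) either way; the block post's collar is still tight (within 0.25 rad); every loose thing is within 30 mm of where it was (all of step 2 and velocity of joint collar between -0.05 and 0.05 rad/s and value of joint spare_collar below 0.25 rad and distance of each of tin, block_wax, brush, driver from where it was at the start of the episode below 0.03 m); the robot touches nothing.
It fails at once if the block post's collar was turned (value of joint spare_collar above 0.25 rad).
It fails at once if a loose thing was moved by more than 30 mm (distance of any of tin, block_wax, brush, driver from where it was at the start of the episode above 0.03 m).
It fails at once if a loose thing was lifted (height (world z) of any of tin, block_wax, brush, driver above 0.035 m).
It fails at once if the collar was turned more than half a turn too far (value of joint collar above 15.7 rad).
It also fails if it takes over 51 s, if anything falls off the work surface, if the arm or the gripper's body presses on something with over 40 N, if the wrist force passes 120 N, or if a joint passes its speed limit or range.

### The arm

A 7-joint arm with a two-finger parallel gripper is mounted at the origin on the work surface. World frame = base frame: x ahead of the robot, y to its left, z up, the work surface at z = 0. Lengths are in m, angles in rad, forces in N, time in s.
With the tool pointing down it reaches from about 0.425 to 0.875 m from the base axis. Payload 4.7 kg.
Tool frame: the origin (TCP) lies at the very end of the fingers, on their centre line; the grasp point (between the pads) lies 19 mm behind it; z points along the fingers, y is the line along which they close (so a half turn about z gives the same grasp; the last joint's range is limited). The gripper opens to 87 mm and grips with 3 to 60 N. Pads are 19 mm wide; open, the fingers measure 117 mm over their backs; the gripper's body (75 mm by 190 mm) begins 51 mm behind the grasp point.
Start: joints at [-1.304, 0.321, -0.07, 1.45, 0.023, 1.371, -0.057], TCP at [0.163, 0.629, 0.223] pointing down, gripper open.
Joint ranges: [-2.86, 2.86], [-0.3, 2.09], [-1.38, 1.24], [0.06, 2.45], [-1.56, 4.7], [0.09, 2.05], [-2.69, 2.69]. Speed limits (rad/s): [2.57, 2.57, 3.14, 3.14, 3.14, 3.14, 3.14].

### API

Orientations are given as a rotation vector (axis times angle).
In Python, from bench import ctrl, get_image, job gives the robot as it stands.
- The arm moves only by the shell command python3 -m crank 'ROWS' [FORCE]. ROWS is JSON, a list that holds one entry, the list of rows, each a list of 5 numbers: the shift along the tool's x, y, z in mm, then the turn about the tool's z in rad, then the closure, from -1 (fully open) to 1 (shut), so that 0 is half open. A call has 1 to 10 rows; each row shifts and turns the commanded pose from where the row before left it, along the tool's axes as they then stand; what a row does not reach is not made up. A row lasts 1/12 s, in which the tool goes at most 41.7 mm and 7.16 degrees, less where a joint would pass 70% of its speed; a pose out of reach is approached as far as the arm can. A call with a gripper value outside its range is refused whole. The fingers move at their own pace and stop on an object; FORCE is the grip in N (left out, the last holds). Time passes only in rows, so rows that do not move let the fingers close. It gives the time, the measured TCP pose, the force, the opening and the grip force at its end, in the units of the state.
- ctrl.get_state(): the state, without advancing time (a new reading comes with each control period).
- get_image(name): name is "scene" or "top" or "wrist"; returns a dict with "pixels" (400x640x3 uint8, red, green, blue), "fx", "fy", "cx", "cy" (pixels), "T" (4x4, takes a point from camera to world coordinates); the wrist camera has in their place "T_tool_cam" (4x4, takes a point from camera to tool coordinates, whose origin is the TCP and whose axes are the flange's). Camera axes: x right, y down, z forward; pixel columns grow to the right and rows downward; lengths in m; the calibration is good to about 2 mm. A picture is of the moment at which its call begins: read the wrist's pose just before it. There is no depth.
- job.close_job(): hands the job in; it is judged then, once.
The state is a dict: "time": time; "joint_positions": joint angles; "qd": joint speeds; "joint_torque": joint torques, N m; "position": TCP position; "tool_rot": TCP orientation; "ft_force": force on the tool from outside, world axes, zero at the start; "torque": the same for the moment, N m; "grip_width": opening from 0.0 (shut) to 1.0 (fully open); "grip_force": force on a finger pad.
Only numpy, scipy, OpenCV 4.12 (cv2) and the standard library are available. Lean on these libraries where they do the work, as an engineer would, in place of code of your own. Each camera call takes 0.05 s, during which the arm holds its last target. There are 200 camera calls.

## Working session

There is one attempt and no reset: what is moved stays moved. The work goes in short steps, Python scripts to look and compute and a shell command to move; the robot and the scene stay as the last step left them, time stands still between calls to the robot, and variables do not carry over. Pictures are saved under pics/ and viewed, at most 10 in all, crops included, and the job is handed in when it is done.

```bash
mkdir -p pics; ls; python3 - <<'E'
from bench import ctrl,get_image
import cv2
s=ctrl.get_state();print(s)
for n in("top","scene"):
    i=get_image(n);cv2.imwrite(f"pics/{n}0.png",i["pixels"][:,:,::-1]);print(n,i["fx"],i["fy"],i["cx"],i["cy"],i["T"])
E
```

```text
pics
{'time': 0.0, 'joint_positions': array([-1.30388868,  0.32179231, -0.07013811,  1.45165887,  0.02262916,
        1.37078553, -0.05690607]), 'qd': array([ 2.65749771e-04,  2.12159947e-05,  1.49789070e-03,  4.25539167e-04,
       -3.32693140e-04,  1.09132970e-03, -3.19954588e-04]), 'joint_torque': array([-1.84209252e-04, -4.91290176e+01, -4.03961884e-01, -3.12520552e+01,
       -6.40130485e-02,  4.37717128e-02,  1.76431108e-04]), 'position': array([0.16247051, 0.62880726, 0.22148996]), 'tool_rot': array([-3.95911105e-01, -3.11641834e+00,  2.90850125e-03]), 'ft_force': array([-0.1764397 ,  0.24852276,  0.00076939]), 'torque': array([-0.00091309, -0.02758753,  0.00723875]), 'grip_force': 0.0, 'grip_width': 0.9971062191367789}
top 500.60192130813306 500.60192130813306 319.05431403737305 197.4234651702297 [[ 0.0231589  -0.99289818  0.11669131  0.4578875 ]
 [-0.99969801 -0.02204019  0.01086834 -0.01272628]
 [-0.00821925 -0.11690777 -0.99310876  1.45180475]
 [ 0.          0.          0.          1.        ]]
scene 429.70172366140844 429.70172366140844 316.8830550616951 192.1389602343948 [[ 0.49579601  0.69847337 -0.51606324  1.23616227]
 [ 0.86843807 -0.39788885  0.29580361 -0.34425193]
 [ 0.00127514 -0.59482721 -0.80385258  1.02286652]
 [ 0.          0.          0.          1.        ]]
```

View pics/top0.png

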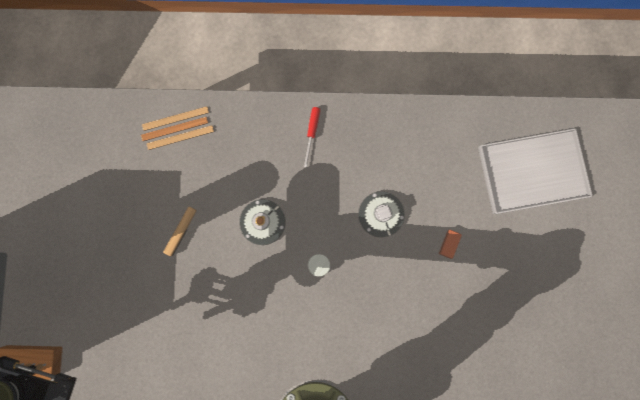

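View pics/scene0.png

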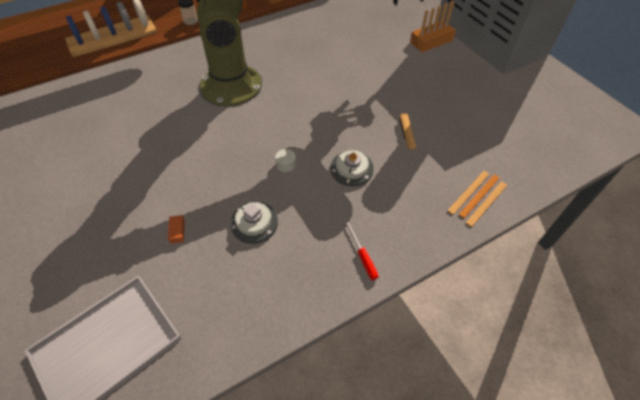

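Top view: ring post (cone) at about (262,221), block post at (381,214), tin (319,265), wax (451,243), brush (180,231), driver (312,135).

```bash
cat > h.py <<'E'
import numpy as np
def ray(i,T,u,v,z):
    d=T[:3,:3]@[(u-i["cx"])/i["fx"],(v-i["cy"])/i["fy"],1]; o=T[:3,3]
    return (o+d*(z-o[2])/d[2])
E
python3 - <<'E'
from bench import ctrl,get_image
import cv2,numpy as np
from h import ray
i=get_image("top");T=i["T"];p=i["pixels"][:,:,::-1]
for n,u,v,z in[("ring",262,221,.03),("ring tip",261,220,.072),("block",381,214,.03),("tin",319,265,.038),("wax",451,243,.028),("brush1",166,250,.03),("brush2",190,210,.03),("drv",306,165,.02),("drv",315,108,.02)]:print(n,ray(i,T,u,v,z).round(3))
c=cv2.resize(p[190:255,230:350],None,fx=6,fy=6,interpolation=cv2.INTER_CUBIC);cv2.imwrite("pics/c1.png",c)
# collar: bright; base: dark
g=cv2.cvtColor(p,cv2.COLOR_BGR2GRAY)
m=((g>150)*255).astype(np.uint8)[180:260,220:420]
for k in cv2.findContours(m,0,2)[0]:
    if cv2.contourArea(k)>60:
        (x,y),r=cv2.minEnclosingCircle(k);print(x+220,y+180,r,ray(i,T,x+220,y+180,.038))
E
```

```text
ring [0.554 0.164 0.03 ]
ring tip [0.554 0.161 0.072]
block [ 0.581 -0.175  0.03 ]
tin [ 0.434 -0.002  0.038]
wax [ 0.504 -0.373  0.028]
brush1 [0.465 0.433 0.03 ]
brush2 [0.581 0.371 0.03 ]
drv [0.72  0.043 0.02 ]
drv [0.891 0.021 0.02 ]
260.1891899108887 221.12162017822266 17.01985740661621 [0.55278335 0.16778094 0.038     ]
233.5 232.20370483398438 29.15985679626465 [0.51975213 0.24206906 0.038     ]
381.80596923828125 213.7014923095703 17.347082138061523 [ 0.5815792  -0.17588013  0.038     ]
383.0 183.0 30.14972686767578 [ 0.66944258 -0.17853127  0.038     ]
```

View pics/c1.png

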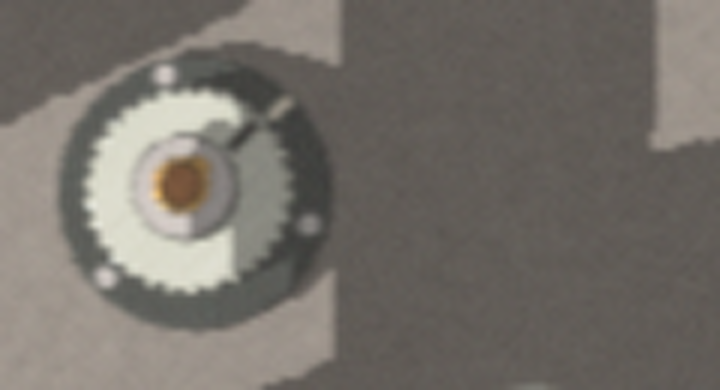

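The crop shows the ring post's collar centre at about px (261.1,221.2), world (0.553,0.165). Its black and white lines point to about -45°. I'll go above it, square the tool with the world axes and close the fingers.

```bash
python3 -m crank '[[[0,0,0,-0.084,1],[0,0,0,-0.084,1],[0,0,0,-0.085,1],[-24,-29,0,0,1],[-24,-29,0,0,1],[-24,-29,0,0,1],[-24,-29,0,0,1],[-24,-29,0,0,1],[-24,-29,0,0,1],[-24,-29,0,0,1]]]' 10
python3 -m crank '[[[-24,-29,0,0,1],[-24,-29,0,0,1],[-24,-29,0,0,1],[-24,-29,0,0,1],[-24,-29,0,0,1],[-24,-29,0,0,1],[-24,-29,0,0,1],[-24,-29,0,0,1],[-30,-29,0,0,1],[0,0,0,0,1]]]'
python3 - <<'E'
from bench import ctrl,get_image
import cv2
s=ctrl.get_state();i=get_image("wrist");cv2.imwrite("pics/w1.png",i["pixels"][:,:,::-1])
print(s["position"],s["tool_rot"],s["joint_positions"],s["grip_width"]);print(i["fx"],i["cx"],i["cy"],i["T_tool_cam"])
E
```

```text
time: 0.98
position: [0.3315, 0.4246, 0.2224]
tool_rot: [0.0, -3.142, 0.0]
ft_force: [1.0, 0.8, 0.3]
grip_width: 0.323
grip_force: 0.0
time: 1.82
position: [0.5576, 0.156, 0.2225]
tool_rot: [0.018, 3.138, -0.008]
ft_force: [0.0, -2.0, 0.6]
grip_width: 0.005
grip_force: 0.0
[0.55764545 0.15595157 0.22248754] [ 0.01847867  3.13785744 -0.00828878] [-0.62887798  0.16921328  0.34631304  1.64802336 -0.05256191  1.33255481
  1.28419348] 0.00534248008330124
313.58792429953706 318.6194725871614 195.8358537352816 [[ 8.17462564e-04 -9.56986453e-01 -2.90131455e-01  8.04690920e-02]
 [ 9.99999184e-01  1.06703660e-03 -7.02018574e-04  6.55701821e-04]
 [ 9.81403145e-04 -2.90130645e-01  9.56986544e-01 -1.61879902e-01]
 [ 0.00000000e+00  0.00000000e+00  0.00000000e+00  1.00000000e+00]]
```

View pics/w1.png

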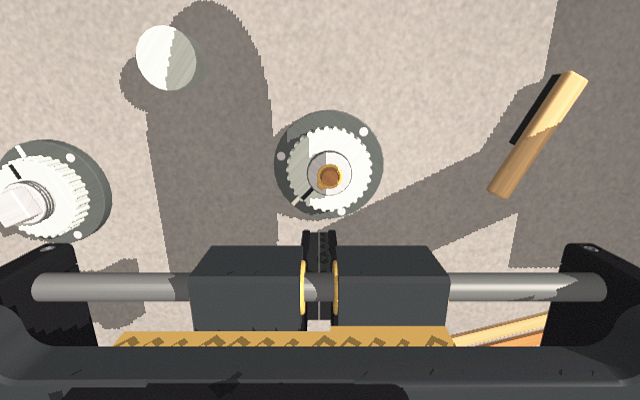

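Wrist view: ring post with base centre at about (329,165), collar centre about (330,166) and cone at (330,176). The lines run toward (298,200). The block post at (40,190) and tin at (166,57) are well away.

```bash
python3 - <<'E'
from bench import ctrl,get_image
import cv2,numpy as np
from h import ray
from scipy.spatial.transform import Rotation as R
s=ctrl.get_state();i=get_image("wrist");Tt=np.eye(4);Tt[:3,:3]=R.from_rotvec(s["tool_rot"]).as_matrix();Tt[:3,3]=s["position"]
T=Tt@i["T_tool_cam"];print(s["position"],s["tool_rot"])
p=i["pixels"][95:228,262:396];hsv=cv2.cvtColor(p,cv2.COLOR_RGB2HSV)
f=p.astype(int)
grn=((f[...,1]>=f[...,0]-1)*255).astype(np.uint8)  # post is greenish/neutral, bench is warm
grn=cv2.morphologyEx(grn,cv2.MORPH_OPEN,np.ones((3,3)))
k=max(cv2.findContours(grn,0,2)[0],key=cv2.contourArea)
h=cv2.convexHull(k);(x,y),a,th=cv2.fitEllipse(h);print("base",x+262,y+95,a,ray(i,T,x+262,y+95,.016))
for t,u,v in[("L",287,0),("tip",330,177)]: pass
g=p.max(2);m=((g>125)&(f[...,1]>=f[...,0]-3)).astype(np.uint8)*255;m=cv2.morphologyEx(m,cv2.MORPH_OPEN,np.ones((5,5)))
k=max(cv2.findContours(m,0,2)[0],key=cv2.contourArea);h=cv2.convexHull(k);(x,y),a,th=cv2.fitEllipse(h);print("collar",x+262,y+95,a,ray(i,T,x+262,y+95,.038))
print("tip",ray(i,T,330,177,.068),"base edges",ray(i,T,275,165,.016),ray(i,T,384,165,.016),ray(i,T,329,110,.016),ray(i,T,329,220,.016))
E
```

```text
[0.55514427 0.15995205 0.22224267] [ 0.0137006   3.14066733 -0.00422397]
base 324.5818977355957 166.35614776611328 (106.9251480102539, 108.40000915527344) [0.54977462 0.16691152 0.016     ]
collar 325.3337631225586 171.0413589477539 (84.87751007080078, 85.95958709716797) [0.55064584 0.16743672 0.038     ]
tip [0.55037368 0.17175902 0.068     ] base edges [0.54770904 0.10783184 0.016     ] [0.54864096 0.23762862 0.016     ] [0.48496357 0.17206822 0.016     ] [0.61828301 0.17229729 0.016     ]
```

Both views agree once the arm's motion during the first picture is allowed for: axis at about (0.551,0.167). I'll come down on its +Y side.

```bash
python3 -m crank '[[[0,41,0,0,1],[0,41,0,0,1],[0,0,35,0,1],[0,0,35,0,1],[0,0,35,0,1],[0,0,35,0,1],[0,0,35,0,1],[0,0,12,0,1],[0,0,10,0,1],[0,0,0,0,1]]]'
python3 -m crank '[[[0,0,0,0,1],[0,0,0,0,1]]]'; python3 - <<'E'
from bench import ctrl
s=ctrl.get_state();print(s["position"],s["tool_rot"],s["ft_force"])
E
```

```text
time: 2.75
position: [0.5512, 0.2482, 0.0243]
tool_rot: [0.003, -3.139, 0.001]
ft_force: [-0.2, -0.7, 0.9]
grip_width: 0.004
grip_force: 0.0
time: 2.92
position: [0.5542, 0.2485, 0.0279]
tool_rot: [-0.001, 3.138, 0.003]
ft_force: [0.4, -0.6, 0.1]
grip_width: 0.006
grip_force: 0.0
[0.55421099 0.24854927 0.02792026] [-7.80942170e-04  3.13818069e+00  3.30825564e-03] [ 0.38453575 -0.59695733  0.10899107]
```

```bash
python3 -m crank '[[[0,-6,2,0,1],[0,-4,0,0,1],[0,-2,0,0,1]]]'
for k in 1; do python3 -m crank '[[[0,-2,0,0,1],[0,0,0,0,1]]]'; python3 -m crank '[[[0,-2,0,0,1],[0,0,0,0,1]]]'; python3 -m crank '[[[0,-2,0,0,1],[0,0,0,0,1]]]';done
```

```text
time: 3.17
position: [0.5533, 0.2343, 0.0245]
tool_rot: [0.002, 3.14, 0.0]
ft_force: [-0.1, -0.2, 0.3]
grip_width: 0.004
grip_force: 0.0
time: 3.33
position: [0.553, 0.2326, 0.0239]
tool_rot: [0.001, 3.141, 0.0]
ft_force: [-0.3, 0.3, -0.6]
grip_width: 0.006
grip_force: 0.0
time: 3.5
position: [0.5527, 0.2312, 0.0236]
tool_rot: [-0.0, 3.142, -0.0]
ft_force: [-0.1, -0.1, -1.0]
grip_width: 0.007
grip_force: 0.0
time: 3.67
position: [0.5526, 0.2291, 0.0235]
tool_rot: [0.0, -3.141, 0.0]
ft_force: [-0.1, 0.4, -0.5]
grip_width: 0.004
grip_force: 0.0
```

```bash
for k in 1; do python3 -m crank '[[[0,-2,0,0,1],[0,0,0,0,1]]]'; python3 -m crank '[[[0,-1.5,0,0,1],[0,0,0,0,1]]]'; done | grep -E 'pos|ft'
```

```text
position: [0.5526, 0.227, 0.0235]
ft_force: [-0.1, 0.1, -0.9]
position: [0.5527, 0.2257, 0.0235]
ft_force: [-0.3, 0.9, -0.1]
```

```bash
for k in 1; do python3 -m crank '[[[0,-1.5,0,0,1],[0,0,0,0,1]]]'; python3 -m crank '[[[0,-1,0,0,1],[0,0,0,0,1]]]'; done | grep -E 'pos|ft'
```

```text
position: [0.5526, 0.2246, 0.0236]
ft_force: [-1.0, 0.4, 0.3]
position: [0.5526, 0.2244, 0.0237]
ft_force: [-0.3, 2.1, -1.2]
```

Contact at about 57.5 mm from the axis, so the closed fingertip's half width is about 9 mm. I'll roll it round with fixed orientation: straight past each flat, then a 47 mm arc, pressing lightly.

```bash
python3 -m crank '[[[5.5,-1,0,0,1],[5.5,0,0,0,1],[8.16,-0.71,0,0,1],[7.91,-2.12,0,0,1],[7.42,-3.46,0,0,1],[6.71,-4.7,0,0,1]]]'
python3 -m crank '[[[5.79,-5.79,0,0,1],[4.7,-6.71,0,0,1],[3.46,-7.42,0,0,1],[2.12,-7.91,0,0,1],[0.71,-8.16,0,0,1]]]'
python3 - <<'E'
from bench import ctrl,get_image
import cv2
s=ctrl.get_state();print(s["position"],s["tool_rot"])
i=get_image("wrist");j=get_image("top")
import numpy as np
a=i["pixels"][:,:,::-1];b=cv2.resize(j["pixels"][185:260,215:335,::-1],(640,400),interpolation=cv2.INTER_CUBIC)
cv2.imwrite("pics/w2.png",cv2.resize(np.vstack([a[:300],b[:300]]),(640,600)))
E
```

```text
time: 4.83
position: [0.5104, 0.2112, 0.0237]
tool_rot: [0.001, -3.141, -0.0]
ft_force: [-0.7, 2.0, 1.1]
grip_width: -0.0
grip_force: 0.7
time: 5.25
position: [0.4942, 0.1741, 0.0235]
tool_rot: [-0.0, -3.141, 0.001]
ft_force: [-0.4, -0.4, -0.2]
grip_width: 0.003
grip_force: 0.0
[0.49424227 0.17411915 0.02348162] [-4.57892201e-04 -3.14118267e+00  5.33273454e-04]
```

View pics/w2.png

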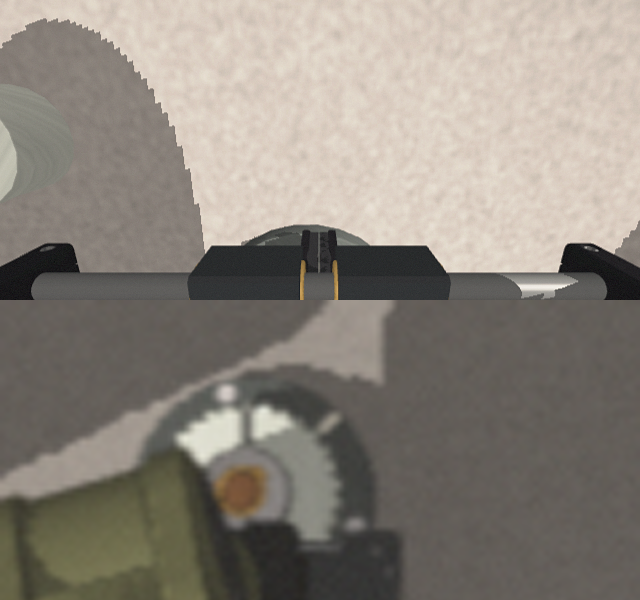

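The combined picture shows the top view in its lower half: the black line moved to (247,420), about 45° past the white line at (330,423). So it's turning but slipped partway, and contact is lost on the -X side. I'll feel for the -X contact.

```bash
for k in 1; do python3 -m crank '[[[-1.5,0,0,0,1],[0,0,0,0,1]]]'; python3 -m crank '[[[-1.5,0,0,0,1],[0,0,0,0,1]]]';python3 -m crank '[[[-1.5,0,0,0,1],[0,0,0,0,1]]]';  done | grep -E 'pos|ft'
```

```text
position: [0.4947, 0.1753, 0.0232]
ft_force: [-4.3, -0.9, 2.6]
position: [0.4949, 0.1759, 0.0229]
ft_force: [-7.3, -1.2, 6.0]
position: [0.4951, 0.1761, 0.0227]
ft_force: [-11.0, -1.2, 7.1]
```

```bash
(python3 -m crank '[[[0.5,-8,0,0,1],[0,-8,0,0,1]]]'
python3 -m crank '[[[-0.71,-8.16,0,0,1],[-2.12,-7.91,0,0,1],[-3.46,-7.42,0,0,1]]]';python3 -m crank '[[[-4.7,-6.71,0,0,1],[-5.79,-5.79,0,0,1],[-6.71,-4.7,0,0,1]]]';python3 -m crank '[[[-7.42,-3.46,0,0,1],[-7.91,-2.12,0,0,1],[-8.16,-0.71,0,0,1]]]') | grep -E 'pos|ft'
python3 - <<'E'
from bench import ctrl,get_image
import cv2
s=ctrl.get_state();print(s["position"],s["ft_force"])
j=get_image("top")
cv2.imwrite("pics/t3.png",cv2.resize(j["pixels"][185:260,215:335,::-1],(640,400),interpolation=cv2.INTER_CUBIC))
E
```

```text
position: [0.4962, 0.1615, 0.0229]
ft_force: [-4.6, 1.3, 1.0]
position: [0.5029, 0.1361, 0.0229]
ft_force: [-5.8, -0.8, 1.5]
position: [0.5212, 0.1175, 0.0229]
ft_force: [-3.7, -1.8, 0.8]
position: [0.5461, 0.1088, 0.0232]
ft_force: [-2.9, -6.7, 2.1]
[0.54609922 0.10881946 0.0231975 ] [-2.86348681 -6.7437534   2.08850346]
```

View pics/t3.png

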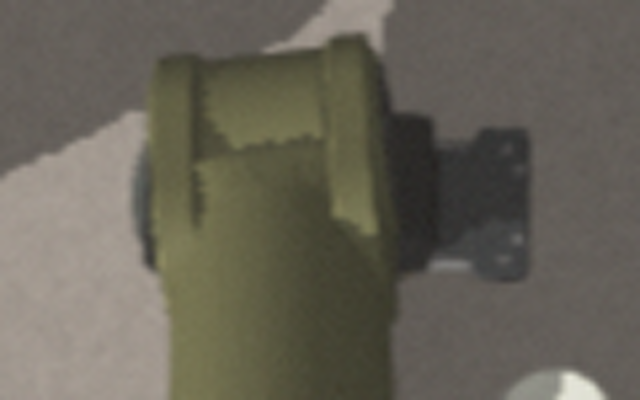

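Hand hides the collar here; the force of about 7 N shows contact, with the axis confirmed at (0.553,0.1665). On round the -Y, +X and +Y sides.

```bash
(python3 -m crank '[[[-8.25,0,0,0,1],[-8.25,0,0,0,1]]]'
python3 -m crank '[[[-8.16,0.71,0,0,1],[-7.91,2.12,0,0,1],[-7.42,3.46,0,0,1]]]'
python3 -m crank '[[[-6.71,4.7,0,0,1],[-5.79,5.79,0,0,1],[-4.7,6.71,0,0,1]]]'
python3 -m crank '[[[-3.46,7.42,0,0,1],[-2.12,7.91,0,0,1],[-0.71,8.16,0,0,1]]]') | grep -E 'pos|ft'
```

```text
position: [0.5633, 0.1086, 0.0234]
ft_force: [-1.8, -6.9, 1.0]
position: [0.588, 0.1162, 0.0237]
ft_force: [0.4, -3.8, 0.7]
position: [0.6059, 0.1351, 0.0242]
ft_force: [1.6, -3.7, -0.3]
position: [0.6126, 0.1603, 0.0245]
ft_force: [6.3, -2.4, -2.0]
```

```bash
(python3 -m crank '[[[0,7.5,0,0,1],[0,7.5,0,0,1]]]'
python3 -m crank '[[[0.71,8.16,0,0,1],[2.12,7.91,0,0,1],[3.46,7.42,0,0,1]]]'
python3 -m crank '[[[4.7,6.71,0,0,1],[5.79,5.79,0,0,1],[6.71,4.7,0,0,1]]]'
python3 -m crank '[[[7.42,3.46,0,0,1],[7.91,2.12,0,0,1],[8.16,0.71,0,0,1]]]') | grep -E 'pos|ft'
python3 - <<'E'
from bench import get_image
import cv2
j=get_image("top")
cv2.imwrite("pics/t4.png",cv2.resize(j["pixels"][185:260,215:335,::-1],(640,400),interpolation=cv2.INTER_CUBIC))
E
```

```text
position: [0.6141, 0.1758, 0.025]
ft_force: [9.2, -2.8, -3.7]
position: [0.6062, 0.2018, 0.0251]
ft_force: [5.6, 0.7, 0.7]
position: [0.5866, 0.2191, 0.0247]
ft_force: [4.1, 3.1, 3.1]
position: [0.561, 0.2243, 0.024]
ft_force: [2.1, 3.5, 2.8]
```

View pics/t4.png

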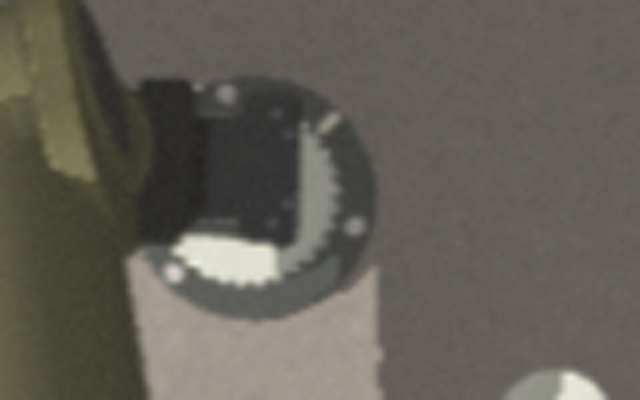

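Black line isn't visible between the white line (330,122) and the bottom of the collar, which fits about one turn done, the line lying under the hand. I'll continue a quarter and look where it was visible before.

```bash
(python3 -m crank '[[[8.25,0,0,0,1],[8.25,0,0,0,1]]]'
python3 -m crank '[[[8.16,-0.71,0,0,1],[7.91,-2.12,0,0,1],[7.42,-3.46,0,0,1]]]'
python3 -m crank '[[[6.71,-4.7,0,0,1],[5.79,-5.79,0,0,1],[4.7,-6.71,0,0,1]]]'
python3 -m crank '[[[3.46,-7.42,0,0,1],[2.12,-7.91,0,0,1],[0.71,-8.16,0,0,1]]]') | grep -E 'time|pos|ft'
python3 - <<'E'
from bench import get_image
import cv2
j=get_image("top")
cv2.imwrite("pics/t5.png",cv2.resize(j["pixels"][185:260,215:335,::-1],(640,400),interpolation=cv2.INTER_CUBIC))
E
```

```text
time: 8.87
position: [0.5448, 0.2243, 0.0238]
ft_force: [2.4, 8.2, 0.9]
time: 9.12
position: [0.5203, 0.2181, 0.0238]
ft_force: [-1.3, 7.1, 4.4]
time: 9.37
position: [0.5013, 0.1996, 0.023]
ft_force: [-3.2, 4.1, 2.3]
time: 9.62
position: [0.4959, 0.1735, 0.0225]
ft_force: [-2.6, 1.8, 0.2]
```

View pics/t5.png

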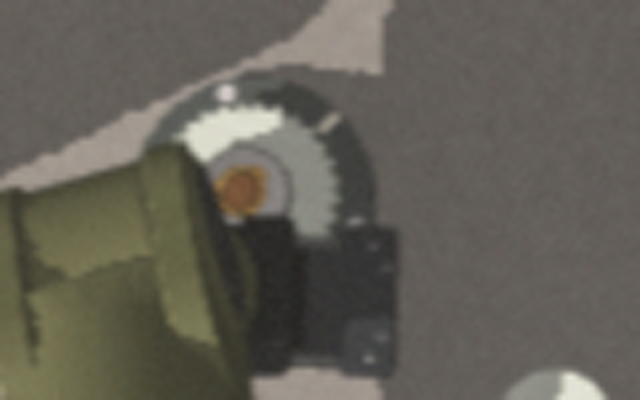

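The line isn't between image right and upper left, so it is more than 90° past the white line (estimate about 108° past one turn), under the arm. I'll lift off and measure it numerically with the wrist camera.

```bash
python3 -m crank '[[[15,0,0,0,1],[0,0,-38,0,1],[0,0,-38,0,1],[0,0,-38,0,1],[0,0,-38,0,1],[0,0,-38,0,1],[-35,0,0,0,1],[-35,0,0,0,1],[0,0,0,0,1],[0,0,0,0,1]]]' | grep -E 'time|pos'
python3 -m crank '[[[0,0,0,0,1],[0,0,0,0,1]]]' | grep -E 'time|pos'
cat > ang.py <<'E'
from bench import ctrl,get_image
import cv2,numpy as np,sys
from scipy.spatial.transform import Rotation as R
s=ctrl.get_state();i=get_image("wrist");M=np.eye(4);M[:3,:3]=R.from_rotvec(s["tool_rot"]).as_matrix();M[:3,3]=s["position"]
T=np.linalg.inv(M@i["T_tool_cam"]);g=cv2.cvtColor(i["pixels"],cv2.COLOR_RGB2GRAY).astype(np.float32)
print(s["position"],s["time"])
C=np.array([.552,.1668]);a=np.radians(np.arange(0,360,3))
def prof(r0,r1,z):
    r=np.linspace(r0,r1,8)
    P=np.stack([C[0]+np.outer(r,np.cos(a)),C[1]+np.outer(r,np.sin(a)),np.full((8,len(a)),z)],-1)@T[:3,:3].T+T[:3,3]
    return cv2.remap(g,(i["fx"]*P[...,0]/P[...,2]+i["cx"]).astype(np.float32),(i["fy"]*P[...,1]/P[...,2]+i["cy"]).astype(np.float32),1).mean(0)
z=float(sys.argv[1])
p=prof(.034,.043,z);q=prof(.055,.061,.016)
for n,v,k in(("black",p,1),("white",q,-1)):
    o=np.argsort(k*v)[:8];print(n,[(int(3*j),int(v[j])) for j in o],"median",int(np.median(v)))
cv2.imwrite("pics/%s.png"%sys.argv[2],i["pixels"][:,:,::-1])
E
python3 ang.py 0.043 w6
```

```text
time: 10.5
position: [0.5545, 0.1724, 0.2121]
time: 10.67
position: [0.5527, 0.174, 0.213]
[0.5526715  0.17400088 0.21302946] 10.6667
black [(78, 49), (75, 89), (246, 186), (273, 186), (270, 186), (309, 187), (282, 187), (285, 187)] median 253
white [(18, 253), (12, 252), (135, 251), (15, 250), (132, 246), (357, 239), (6, 238), (138, 234)] median 127
```

View pics/w6.png

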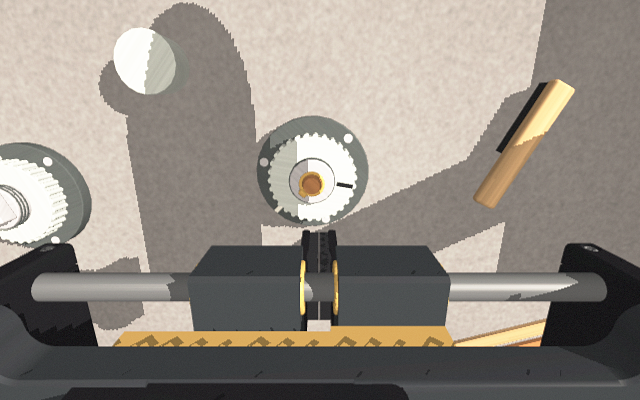

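Wrist view: black line at 77° (pixels (338-352,185)), the white line having been at about -44°. So it stands at about 360+121 = 481°, a gain of 108° per quarter as predicted; about 239° remain. I'll return to the -X side and do two more quarters.

```bash
(python3 -m crank '[[[35,0,0,0,1],[35,0,0,0,1],[0,0,38,0,1],[0,0,38,0,1],[0,0,38,0,1],[0,0,38,0,1],[0,0,38,0,1],[0,0,0,0,1],[-8,0,0,0,1],[-7,0,0,0,1]]]'
python3 -m crank '[[[0,-8,0,0,1],[0,-8,0,0,1],[-0.71,-8.16,0,0,1],[-2.12,-7.91,0,0,1],[-3.46,-7.42,0,0,1]]]'
python3 -m crank '[[[-4.7,-6.71,0,0,1],[-5.79,-5.79,0,0,1],[-6.71,-4.7,0,0,1],[-7.42,-3.46,0,0,1],[-7.91,-2.12,0,0,1],[-8.16,-0.71,0,0,1]]]'
) | grep -E 'time|pos|ft'
```

```text
time: 11.55
position: [0.4955, 0.1748, 0.0245]
ft_force: [-19.7, 0.5, 4.8]
time: 11.97
position: [0.502, 0.1344, 0.025]
ft_force: [-8.5, -2.3, 1.1]
time: 12.47
position: [0.5476, 0.1087, 0.0261]
ft_force: [-2.0, -6.2, 0.1]
```

```bash
python3 -m crank '[[[0,-15,0,0,1],[0,0,-38,0,1],[0,0,-38,0,1],[0,0,-38,0,1],[0,0,-38,0,1],[0,0,-38,0,1],[0,35,0,0,1],[0,35,0,0,1],[0,0,0,0,1],[0,0,0,0,1]]]' | grep -E 'time|pos'
python3 -m crank '[[[0,0,0,0,1],[0,0,0,0,1]]]' | grep -E 'time|pos'
python3 ang.py 0.044 w7
```

```text
time: 13.3
position: [0.547, 0.1702, 0.2168]
time: 13.47
position: [0.5468, 0.1654, 0.2151]
[0.54681134 0.1654163  0.21513659] 13.4667
black [(198, 68), (195, 72), (201, 164), (309, 186), (318, 186), (288, 186), (300, 186), (321, 187)] median 253
white [(15, 253), (12, 252), (18, 252), (354, 251), (135, 250), (3, 250), (132, 245), (24, 243)] median 126
```

Line now at 197°: 601° in all, with the gain confirmed. One more quarter (about 115°) should finish it.

```bash
(python3 -m crank '[[[0,-35,0,0,1],[0,-35,0,0,1],[0,0,38,0,1],[0,0,38,0,1],[0,0,38,0,1],[0,0,38,0,1],[0,0,38,0,1],[0,0,0,0,1],[0,8,0,0,1],[0,7,0,0,1]]]'
python3 -m crank '[[[-8.25,0,0,0,1],[-8.25,0,0,0,1],[-8.16,0.71,0,0,1],[-7.91,2.12,0,0,1],[-7.42,3.46,0,0,1]]]'
python3 -m crank '[[[-6.71,4.7,0,0,1],[-5.79,5.79,0,0,1],[-4.7,6.71,0,0,1],[-3.46,7.42,0,0,1],[-2.12,7.91,0,0,1],[-0.71,8.16,0,0,1]]]'
python3 -m crank '[[[-16,0,0,0,1],[0,0,-38,0,1],[0,0,-38,0,1],[0,0,-38,0,1],[0,0,-38,0,1],[0,0,-38,0,1],[35,0,0,0,1],[35,0,0,0,1],[0,0,0,0,1],[0,0,0,0,1]]]'
python3 -m crank '[[[0,0,0,0,1],[0,0,0,0,1]]]') | grep -E 'time|pos|ft'
python3 ang.py 0.046 w8
```

```text
time: 14.35
position: [0.5468, 0.1092, 0.0253]
ft_force: [-0.5, -22.9, -6.0]
time: 14.77
position: [0.5876, 0.1174, 0.0259]
ft_force: [-0.8, -3.9, 0.6]
time: 15.27
position: [0.6125, 0.1597, 0.0251]
ft_force: [7.3, -3.3, 2.2]
time: 16.1
position: [0.5524, 0.1616, 0.2134]
ft_force: [-0.5, 0.5, 0.5]
time: 16.27
position: [0.5556, 0.1597, 0.2136]
ft_force: [-0.3, -0.1, -0.5]
[0.5556152  0.15969491 0.21360691] 16.2667
black [(312, 32), (309, 39), (315, 145), (306, 164), (291, 180), (300, 181), (282, 181), (288, 182)] median 252
white [(18, 252), (135, 250), (12, 250), (357, 249), (15, 249), (9, 248), (348, 243), (132, 243)] median 124
```

View pics/w8.png

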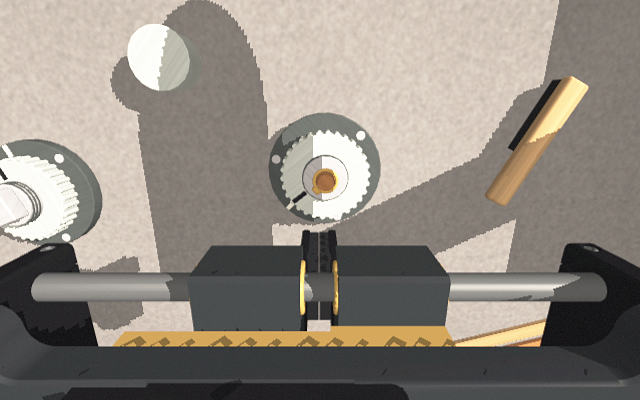

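The black line at (298,197) now faces the white line at (291,205), within about 5°. The hand is clear at 0.21 m, so I'll hand in.

```bash
python3 -m crank '[[[0,0,0,0,1],[0,0,0,0,1],[0,0,0,0,1]]]' | grep ft; python3 -c "
from bench import job
print(job.close_job())"
```

```text
ft_force: [-0.5, 0.5, 0.4]
the job is handed in; nothing more can be done
None
```

The ring post's collar is loosened two full turns, with its black line within about 5° of the white line by camera. The hand is clear of everything and the job is handed in at about 16.5 s; the judge's result was not shown.

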